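# Load the ware board and start the drying timer

### The arm

A 7-joint arm with a two-finger parallel gripper is mounted at the origin on the work surface. World frame = base frame: x ahead of the robot, y to its left, z up, the work surface at z = 0. Lengths are in m, angles in rad, forces in N, time in s.
With the tool pointing down it reaches from about 0.35 to 0.9 m from the base axis. Payload 19.9 kg.
Tool frame: the origin (TCP) lies midway between the tips of the shut fingers; the grasp point (between the pads) lies manip.hold_point_z behind it (manip.hold_point_z is the distance from the TCP to the grasp point, in m); z points along the fingers, y is the line along which they close (so a half turn about z gives the same grasp; the last joint's range is limited). The gripper opens to 94 mm and grips with 3 to 60 N. Pads are 16 mm wide; open, the fingers measure 119 mm over their backs; the gripper's body (75 mm by 177 mm) begins 78 mm behind the grasp point.
Start: joints at [-1.389, 0.417, -0.01, 1.614, 0.005, 1.111, -0.053], TCP at [0.139, 0.609, 0.205] pointing down, gripper open.
Joint ranges: [-2.81, 2.81], [-0.39, 2.02], [-1.27, 1.25], [0.06, 2.57], [-1.19, 4.33], [0.19, 2], [-2.82, 2.82]. Speed limits (rad/s): [1.89, 1.89, 2.39, 2.39, 3.01, 3.01, 3.01].

### API

Orientations are given as a unit quaternion [x, y, z, w].
In Python, from station import manip gives the robot as it stands.
- The arm moves only by the shell command python3 -m crank 'ROWS' [OPENING]. ROWS is JSON, a list that holds one entry, the list of rows, each a list of 4 numbers: the shift along the tool's x, y, z in mm, then the turn about the tool's z in degrees. In form: [[[tx, ty, tz, spin], ...]]. A call has 1 to 5 rows; each row is the pose to reach, as a shift and turn from the pose commanded when the call began, along the tool's axes at that moment; what a row does not reach only later rows make up. A row lasts 1/8 s, in which the tool goes at most 62.5 mm and 10.7 degrees, less where a joint would pass 70% of its speed; a pose out of reach is approached as far as the arm can. A call with a gripper value outside its range is refused whole. OPENING is the opening, from 0 (shut) to 1 (fully open), set as the call begins (- or left out, the last holds). The fingers move at their own pace and stop on an object; the grip force is fixed at half the most. Time passes only in rows, so rows that repeat a pose let the fingers close. It gives the time, the measured TCP pose, the force, the opening and the grip force at its end, in the units of the state.
- manip.state(): the state, without advancing time (a new reading comes with each control period).
- manip.get_image(name): name is "scene" or "side" or "wrist"; returns a dict with "color" (420x560x3 uint8, red, green, blue), "K" (3x3 intrinsics, pixels), "D" ([k1, k2, p1, p2, k3] as OpenCV has them; the pictures are not rectified), "eye" and "rotation" of the camera in the world. Camera axes: x right, y up, looking along -z (the intrinsics and any distortion apply to the point x, -y, -z); pixel columns grow to the right and rows downward; lengths in m; the calibration is good to about 2 mm. A picture is of the moment at which its call begins. There is no depth.
- manip.close_job(): hands the job in; it is judged then, once.
The state is a dict: "clock": time; "joints": joint angles; "dq": joint speeds; "joint_efforts": joint torques, N m; "tool_pos": TCP position; "tcp_rot": TCP orientation; "contact_force": force on the tool from outside, world axes, zero at the start; "moment": the same for the moment, N m; "grip_width": finger opening in m; "finger_force": force on a finger pad.
Only numpy, scipy, OpenCV 4.12 (cv2) and the standard library are available. Lean on these libraries where they do the work, as an engineer would, in place of code of your own. Each camera call takes 0.05 s, during which the arm holds its last target. There are 200 camera calls.

### The job

Get the drying batch ready: slide every glaze-sample tile along the T-track to its open end, lift it off there and stand it upright on the white plaster ware board, and stand every toppled bud vase upright on the same board. When all of them stand on the board and are let go, start the drying time: turn the timer's knob clockwise until its white pointer is at the green mark, pressing the timer down as you turn so that its case does not spin or wander. Leave the other things on the bench alone.

Things in the scene. Friction and masses are not known exactly. Their poses are not given: they have to be found in the camera images.
- tile1: green-glazed sample tile on a T-shaped sliding shoe, one piece, 140 g, 70 mm tall; may be absent. Origin: centre of the shoe's underside; z up, y along the track, x across. Foot 30 (x) x 40 (y) x 6.5 mm, neck 12 (x) x 34 (y) mm up to z = 18 mm, tile 14 (x) x 38 (y) mm from z = 18 to 70 mm. The foot is caught under the track's lips but slides easily along it; it comes out only at the open end.
- tile2: blue-glazed sample tile on a T-shaped sliding shoe, one piece, 140 g, 70 mm tall; may be absent. Origin: centre of the shoe's underside; z up, y along the track, x across. Foot 30 (x) x 40 (y) x 6.5 mm, neck 12 (x) x 34 (y) mm up to z = 18 mm, tile 14 (x) x 38 (y) mm from z = 18 to 70 mm. The foot is caught under the track's lips but slides easily along it; it comes out only at the open end.
- tile3: orange-glazed sample tile on a T-shaped sliding shoe, one piece, 140 g, 70 mm tall; may be absent. Origin: centre of the shoe's underside; z up, y along the track, x across. Foot 30 (x) x 40 (y) x 6.5 mm, neck 12 (x) x 34 (y) mm up to z = 18 mm, tile 14 (x) x 38 (y) mm from z = 18 to 70 mm. The foot is caught under the track's lips but slides easily along it; it comes out only at the open end.
- tile4: yellow-glazed sample tile on a T-shaped sliding shoe, one piece, 140 g, 70 mm tall; may be absent. Origin: centre of the shoe's underside; z up, y along the track, x across. Foot 30 (x) x 40 (y) x 6.5 mm, neck 12 (x) x 34 (y) mm up to z = 18 mm, tile 14 (x) x 38 (y) mm from z = 18 to 70 mm. The foot is caught under the track's lips but slides easily along it; it comes out only at the open end.
- vase1: white square bud vase with a clay-red foot band, 240 g, toppled on the bench at the start; may be absent. Body 44 x 44 x 80 mm, then a round neck 28 mm wide (rim 34 mm); 104 mm tall in all. Origin: centre of its underside; z points from the base to the mouth (level while it lies, up when it stands), x and y square to its sides.
- vase2: blue square bud vase with a clay-red foot band, 240 g, toppled on the bench at the start; may be absent. Body 44 x 44 x 80 mm, then a round neck 28 mm wide (rim 34 mm); 104 mm tall in all. Origin: centre of its underside; z points from the base to the mouth (level while it lies, up when it stands), x and y square to its sides.
- track: aluminium T-track fixed to the bench. Base plate 60 (x) x 320 (y) x 6 mm; origin: centre of its underside; z up, y along the track to its closed end. Two lips with a 18 mm slot, tops 20 mm above the bench, 52 mm wide overall, run from y = -95 to +160 mm (black stop at +152); under them a channel 36 mm wide, from 6 to 15 mm above the bench. From y = -160 to -95 the base plate is a bare ledge.
- track_mouth (a point): the open end: middle of the channel floor at the end of the lips (track y = -95 mm, 6 mm above the bench).
- track_ledge (a point): middle of the run-out ledge, on its upper face (track y = -129 mm): a shoe with its origin here is clear of the lips by 14 mm and can be lifted straight up.
- board_top (a point): centre of the upper face of the white plaster ware board fixed to the bench: 220 (x) x 280 (y) mm, 15 mm thick, at another place and angle each time; z up.
- timer: free-standing round red drying timer, about 220 g, loose on the bench: case 90 mm across, 40 mm high, on a rubber foot 64 mm across. Origin: centre of its underside, z up.
- timer_mark (a point): the green mark on the rim of the case's top, 36.5 mm from the axis, 41 mm above the bench, 1.2 rad clockwise of the timer's x axis.
- knob_grip (a point): point on the axis of the black knob, at the height to grip, 62 mm above the bench. Knob: round skirt 52 mm across, its upper face 47 mm above the bench, and on it a grip bar 44 mm long, 14 mm wide, its top 73 mm above the bench. x points along the bar to the end with the white pointer.
- timer_knob (a joint): knob angle, rad: 0 when the pointer lies along the timer's x axis, growing clockwise seen from above, stop at 2.4; at 1.2 the pointer is at the middle of the green mark. The knob is stiff (0.09 N m) and stays where it is left; unless the timer is pressed down with about 10 to 18 N, the whole case spins on the bench.
- glaze_jar: amber glaze jar with white cap, 54 mm across, 65 mm tall; a bystander to be left alone. Origin: middle of its underside.
- mug: white mug, 80 mm across, 90 mm tall; a bystander to be left alone. Origin: middle of its underside.
- slip_bottle: white squeeze bottle with red cap, 56 mm across, 130 mm tall; a bystander to be left alone. Origin: middle of its underside.
- cup: blue cup, 74 mm across, 80 mm tall; a bystander to be left alone. Origin: middle of its underside.
- rib: dark wooden rib (flat shaping tool) 80 x 42 x 10 mm; a bystander to be left alone. Origin: middle of its underside.
There are look-alikes about, which are no part of the job. What is shaped like the tile4 but pink or purple is not meant.

How it is judged:
On the way, in this order (a step that is already met when the one before it is completed fails the run):
1. every tile and every vase present stands upright on the ware board, released (x of tile1 in the frame of board_top between -0.1 and 0.1 m and y of tile1 in the frame of board_top between -0.13 and 0.13 m and z of tile1 in the frame of board_top between -0.006 and 0.006 m and angle between each of tile1, tile2, tile3, tile4, vase1, vase2's own z axis and vertical below 0.15 rad and linear speed of each of tile1, tile2, tile3, tile4, vase1, vase2 below 0.03 m/s and x of tile2 in the frame of board_top between -0.1 and 0.1 m and y of tile2 in the frame of board_top between -0.13 and 0.13 m and z of tile2 in the frame of board_top between -0.006 and 0.006 m and x of tile3 in the frame of board_top between -0.1 and 0.1 m and y of tile3 in the frame of board_top between -0.13 and 0.13 m and z of tile3 in the frame of board_top between -0.006 and 0.006 m and x of tile4 in the frame of board_top between -0.1 and 0.1 m and y of tile4 in the frame of board_top between -0.13 and 0.13 m and z of tile4 in the frame of board_top between -0.006 and 0.006 m and x of vase1 in the frame of board_top between -0.1 and 0.1 m and y of vase1 in the frame of board_top between -0.13 and 0.13 m and z of vase1 in the frame of board_top between -0.006 and 0.006 m and x of vase2 in the frame of board_top between -0.1 and 0.1 m and y of vase2 in the frame of board_top between -0.13 and 0.13 m and z of vase2 in the frame of board_top between -0.006 and 0.006 m and contact force between each of tile1, tile2, tile3, tile4, vase1, vase2 and the fingers below 0.2 N), for 0.3 s.
2. after that the timer's pointer is turned to the green mark (value of joint timer_knob between 1.03 and 1.37 rad), for 0.2 s.
At the end, for the whole second after the job is handed in: Every tile and vase that is present stands at rest on the ware board within 0.15 rad of upright, released, its origin within 6 mm of the board's upper face and at least 10 mm inside the board's edges; the knob reads 1.2 rad within 0.17 rad (pointer at the green mark) (all of step 1 and all of step 2); the robot touches nothing.
It fails at once if the timer's case was twisted or pushed away: its green mark moved more than 20 mm from where it was (distance of timer_mark from where it was at the start of the episode above 0.02 m).
It fails at once if a tile was forced up through the lips of the track ((x of tile1 in the frame of track between -0.02 and 0.02 m and y of tile1 in the frame of track between -0.085 and 0.15 m and z of tile1 in the frame of track between 0.014 and 0.022 m) or (x of tile2 in the frame of track between -0.02 and 0.02 m and y of tile2 in the frame of track between -0.085 and 0.15 m and z of tile2 in the frame of track between 0.014 and 0.022 m) or (x of tile3 in the frame of track between -0.02 and 0.02 m and y of tile3 in the frame of track between -0.085 and 0.15 m and z of tile3 in the frame of track between 0.014 and 0.022 m) or (x of tile4 in the frame of track between -0.02 and 0.02 m and y of tile4 in the frame of track between -0.085 and 0.15 m and z of tile4 in the frame of track between 0.014 and 0.022 m)).
It fails at once if a bystander (glaze jar, mug, squeeze bottle, cup or rib) was moved more than 50 mm (distance of any of glaze_jar, mug, slip_bottle, cup, rib from where it was at the start of the episode above 0.05 m).
Of tile1, tile2, tile3, tile4 only 3 to 4 are there at a start; the rules pass over those that are not, and their reading is None.
Of vase1, vase2 only 1 to 2 are there at a start; the rules pass over those that are not, and their reading is None.
At some moment in a run one of vase1, vase2 may be knocked a few centimetres aside while the robot is not near it.
It also fails if it takes over 210 s, if anything falls off the work surface, if the arm or the gripper's body presses on something with over 40 N, if the wrist force passes 120 N, or if a joint passes its speed limit or range.

## Working session

There is one attempt and no reset: what is moved stays moved. The work goes in short steps, Python scripts to look and compute and a shell command to move; the robot and the scene stay as the last step left them, time stands still between calls to the robot, and variables do not carry over. Pictures are saved under pics/ and viewed, at most 14 in all, crops included, and the job is handed in when it is done.

```bash
ls; mkdir -p pics; cat > h.py <<'E'
import numpy as np, cv2, json
from station import manip
from scipy.spatial.transform import Rotation as R
def snap(name,fn=None):
    d=manip.get_image(name)
    if fn: cv2.imwrite('pics/'+fn, d['color'][:,:,::-1])
    return d
def rot(d):
    r=np.array(d['rotation']); return r if r.shape==(3,3) else R.from_quat(r).as_matrix()
def ray(d,px):
    p=cv2.undistortPoints(np.array(px,float).reshape(-1,1,2),np.array(d['K']),np.array(d['D'])).reshape(-1,2)
    v=np.c_[p[:,0],-p[:,1],-np.ones(len(p))]@rot(d).T
    return np.array(d['eye']),v
def onz(d,px,z):
    e,v=ray(d,px); return (e+v*((z-e[2])/v[:,2])[:,None])
def proj(d,P):
    q=(np.array(P,float).reshape(-1,3)-np.array(d['eye']))@rot(d)
    q=q*[1,-1,-1]
    return cv2.projectPoints(q,np.zeros(3),np.zeros(3),np.array(d['K']),np.array(d['D']))[0].reshape(-1,2)
def totool(target,yaw=None):
    s=manip.state(); M=R.from_quat(s['tcp_rot']).as_matrix()
    return (M.T@(np.array(target)-s['tool_pos'])*1000).round(1)
E
python3 - <<'E'
from h import *
s=manip.state(); print(s, manip.hold_point_z)
a=snap('scene','s0.png');b=snap('side','d0.png')
for d in(a,b): print(d['eye'],d['rotation'],d['K'],d['D'])
E
```

```text
pics
{'clock': 0.0, 'joints': array([-1.38849987,  0.41794545, -0.01031606,  1.61417774,  0.00469004,
        1.11067119, -0.05298908]), 'dq': array([ 0.00071628,  0.00138897, -0.00080001,  0.0007979 ,  0.00017858,
       -0.00087998,  0.0014942 ]), 'joint_efforts': array([-2.18970836e-04, -8.51276278e+01,  6.38633128e-01, -4.25970984e+01,
       -4.88120446e-02,  1.89149415e-02,  1.14419090e-04]), 'tool_pos': array([0.13862754, 0.60905184, 0.20484152]), 'tcp_rot': array([ 1.11651575e-01,  9.93747241e-01, -5.88171380e-04, -2.82983759e-05]), 'contact_force': array([ 0.14907097, -0.63573165, -0.66711988]), 'moment': array([-0.00418861, -0.00593363,  0.00871554]), 'finger_force': 0.0, 'grip_width': 0.09400018394476281} 0.0188
[1.19479914 0.26937735 1.16823596] [0.15986971 0.20832437 0.76102487 0.59319793] [[489.45774082   0.         280.60951408]
 [  0.         489.45774082 201.2808979 ]
 [  0.           0.           1.        ]] [0.01913175 0.         0.         0.         0.        ]
[ 0.02411228 -0.80220757  0.89882975] [ 0.42305249 -0.11703376 -0.22766066  0.86919521] [[468.5534458    0.         284.63587433]
 [  0.         468.5534458  204.62933859]
 [  0.           0.           1.        ]] [-0.15835315  0.          0.          0.          0.        ]
```

View pics/s0.png

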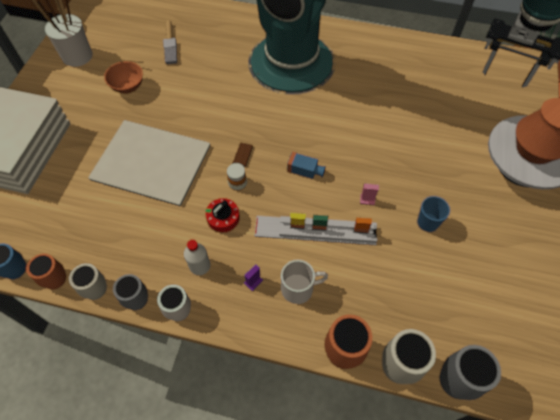

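View pics/d0.png

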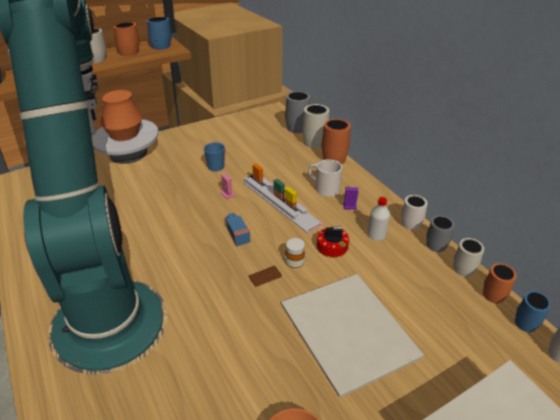

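Scene view: the tiles on the track are yellow (297,221), green (320,223) and orange (362,225). The track's open end is at left (258,228). The look-alikes are the pink tile (369,194) and the purple one (252,277), both off the track. The blue toppled vase is at (305,166); the blue cup (432,214) is not it. The board is at (150,160), not the stack of plates at (25,135). The timer is at (222,213). I see no tile2 or white vase; I'll check that in a close crop.

```bash
python3 - <<'E'
from h import *
a=snap('scene');b=snap('side')
c=a['color'][130:260,200:390,::-1]; c=cv2.resize(c,None,fx=4,fy=4,interpolation=cv2.INTER_CUBIC); cv2.imwrite('pics/c1.png',c)
c=b['color'][150:290,200:360,::-1]; c=cv2.resize(c,None,fx=4,fy=4,interpolation=cv2.INTER_CUBIC); cv2.imwrite('pics/c2.png',c)
h=cv2.cvtColor(a['color'],cv2.COLOR_RGB2HSV)
# board
m=((h[...,1]<60)&(h[...,2]>140)).astype(np.uint8); m[:, :88]=0;m[:,215:]=0;m[:115]=0;m[205:]=0
cs=max(cv2.findContours(m,0,1)[0],key=cv2.contourArea)
q=cv2.approxPolyDP(cs,8,True).reshape(-1,2); print(q); P=onz(a,q,.015); print(P.round(4), np.linalg.norm(np.diff(P,axis=0),axis=1))
print(cv2.minAreaRect(np.array(onz(a,cs.reshape(-1,2),.015)[:,:2]*1000,np.float32)))
E
```

```text
[[124 121]
 [ 90 178]
 [179 203]
 [208 143]]
[[ 0.3808 -0.429   0.015 ]
 [ 0.5952 -0.4389  0.015 ]
 [ 0.6113 -0.1686  0.015 ]
 [ 0.3979 -0.1567  0.015 ]] [0.21456071 0.27078397 0.21370379]
((495.72119140625, -299.30572509765625), (276.9113464355469, 217.65914916992188), 86.18193817138672)
```

View pics/c1.png

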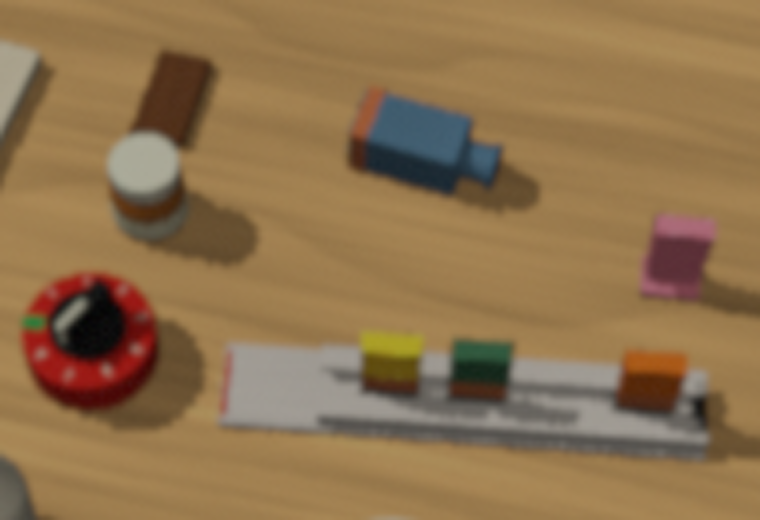

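View pics/c2.png

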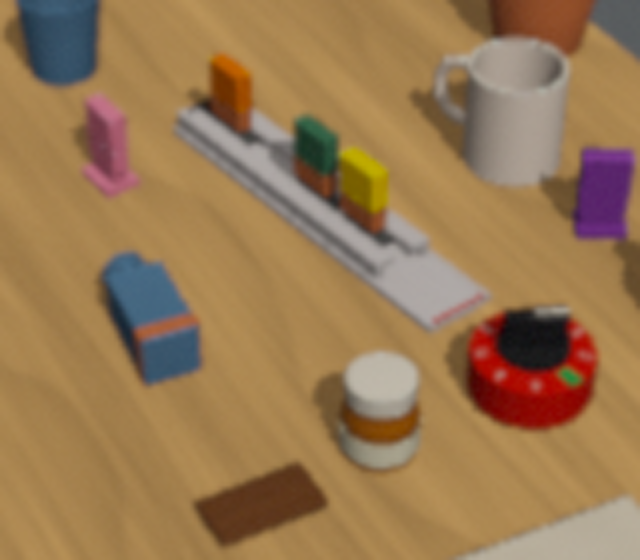

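Crop check: exactly three tiles on the track (yellow, green, orange; no blue one) and one vase, blue, with its base toward the timer and its neck toward the pink decoy. The timer's pointer is at crop (70,320) and its green mark at (33,322).

```bash
python3 - <<'E'
from h import *
a=snap('scene');b=snap('side')
f=lambda x,y:(200+(x-1.5)/4,130+(y-1.5)/4)
g=lambda x,y:(200+(x-1.5)/4,150+(y-1.5)/4)
print('track open end',onz(a,[f(229,345),f(222,424)],.006), onz(b,[g(487,295),g(432,327)],.006))
print('closed top',onz(a,[f(708,372),f(708,444)],.020))
T=onz(a,[f(392,343),f(482,349),f(655,360)],.076);print('tiles Y G O',T)
print('side tiles',onz(b,[g(363,160),g(316,128),g(230,66)],.076))
print('vase base top edge, body end top',onz(a,[f(372,90),f(470,118),f(355,140),f(458,170)],.044), 'mouth',onz(a,[f(498,165)],.022))
print('side vase base top',onz(b,[g(143,340),g(195,322)],.044),onz(b,[g(107,280),g(157,262)],.044))
print('timer', onz(a,[f(92,325)],.047), 'mark',onz(a,[f(33,322)],.041),'bar ends',onz(a,[f(62,338),f(103,292)],.073))
print('side timer',onz(b,[g(570,376)],.041),onz(b,[g(565,312),g(510,318)],.073))
E
```

```text
track open end [[0.59358813 0.04650601 0.006     ]
 [0.65209939 0.05803837 0.006     ]] [[0.64995689 0.05787682 0.006     ]
 [0.59540528 0.04713814 0.006     ]]
closed top [[0.54330253 0.36247668 0.02      ]
 [0.59577791 0.37031587 0.02      ]]
tiles Y G O [[0.60318699 0.16015629 0.076     ]
 [0.59352714 0.21656278 0.076     ]
 [0.5746913  0.32422504 0.076     ]]
side tiles [[0.6053143  0.16592762 0.076     ]
 [0.59474627 0.21899134 0.076     ]
 [0.57637294 0.32737251 0.076     ]]
vase base top edge, body end top [[0.39042731 0.09665249 0.044     ]
 [0.39731655 0.16895258 0.044     ]
 [0.43503904 0.09517029 0.044     ]
 [0.44220699 0.17006712 0.044     ]] mouth [[0.41651321 0.1945498  0.022     ]]
side vase base top [[0.39027544 0.09536635 0.044     ]
 [0.42987931 0.09503914 0.044     ]] [[0.39496237 0.16623168 0.044     ]
 [0.43494105 0.16740103 0.044     ]]
timer [[ 0.62223515 -0.03696574  0.047     ]] mark [[ 0.62647289 -0.0771232   0.041     ]] bar ends [[ 0.64926936 -0.04557134  0.073     ]
 [ 0.61036353 -0.03038774  0.073     ]]
side timer [[ 0.62818396 -0.07439586  0.041     ]] [[ 0.63958831 -0.04737584  0.073     ]
 [ 0.60343192 -0.03435311  0.073     ]]
```

```bash
cat >> h.py <<'E'
def plan(*tg):
    "tg: (x,y,z,yaw of closing line deg)"
    s=manip.state(); M=R.from_quat(s['tcp_rot']).as_matrix()
    y0=np.degrees(np.arctan2(M[1,1],M[0,1]))
    for t in tg:
        d=(y0-t[3]+90)%180-90
        print('rows', (M.T@(np.array(t[:3])-s['tool_pos'])*1000).round(1), 'spin',round(d,1))
    print('t %.2f pos %s yaw %.1f w %.4f F %s j7 %.2f tilt %.4f'%(s['clock'],np.round(s['tool_pos'],4),y0,s['grip_width'],np.round(s['contact_force'],1),s['joints'][6],np.arccos(-M[2,2])))
E
python3 -c "
from h import *
plan((.417,.184,.16,-4))"
```

```text
rows [-365.8 -352.9   45.4] spin 81.2
t 0.30 pos [0.1387 0.6093 0.2052] yaw 77.2 w 0.0938 F [-0.4  0.6  1.1] j7 -0.05 tilt 0.0005
```

```bash
python3 -m crank '[[[-45,-44,0,10],[-90,-88,0,20],[-135,-132,0,30],[-180,-176,0,40],[-225,-217,0,50]]]'; python3 -c "
from h import *
plan((.417,.184,.2,-4))"
```

```text
clock: 0.92
tool_pos: [0.3106, 0.3462, 0.2057]
tcp_rot: [0.524, 0.852, 0.0, -0.0]
contact_force: [1.4, 0.7, -0.3]
grip_width: 0.0937
finger_force: 0.0
rows [-192.8   21.6    5.6] spin 30.9
t 0.93 pos [0.3106 0.3462 0.2057] yaw 26.9 w 0.0937 F [ 1.4  0.7 -0.3] j7 -0.40 tilt 0.0006
```

```bash
python3 -m crank '[[[-50,5,0,10],[-100,10,0,20],[-150,16,0,31],[-193,22,6,31],[-193,22,6,31]]]'; python3 - <<'E'
from h import *
plan((.417,.184,.05,-4))
d=snap('wrist','w1.png'); print(d['eye'],d['K'][0])
print(proj(d,[[.411,.0955,.022],[.417,.184,.022]]))
E
```

```text
clock: 1.55
tool_pos: [0.4188, 0.1838, 0.1994]
tcp_rot: [0.732, 0.681, -0.0, 0.0]
contact_force: [-0.8, 0.9, -0.0]
grip_width: 0.0942
finger_force: 0.0
rows [  0.2  -1.8 149.4] spin -0.1
t 1.55 pos [0.4188 0.1838 0.1994] yaw -4.1 w 0.0942 F [-0.8  0.9 -0. ] j7 -0.48 tilt 0.0006
[0.42437028 0.26090574 0.37803985] [296.56579847   0.         275.91539346]
[[274.62118899 259.85629519]
 [274.22366535 193.43500765]]
```

View pics/w1.png

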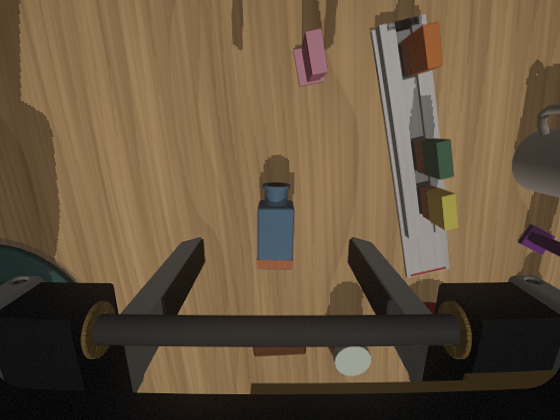

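The wrist view confirms the vase lines up with the tool, with its neck at (276,193) as predicted. I'm going down on the neck.

```bash
python3 -m crank '[[[0,-2,60,0],[0,-2,120,0],[0,-2,170,0],[0,-2,194.5,0],[0,-2,194.5,0]]]' 0.6; python3 -m crank '[[[0,0,0,0],[0,0,0,0],[0,0,0,0],[0,0,0,0]]]' 0.2
```

```text
clock: 2.22
tool_pos: [0.4143, 0.1867, 0.0038]
tcp_rot: [0.73, 0.684, -0.002, -0.0]
contact_force: [0.3, -0.2, 0.9]
grip_width: 0.0564
finger_force: 0.0
clock: 2.72
tool_pos: [0.4161, 0.187, 0.0056]
tcp_rot: [0.73, 0.683, 0.001, 0.0]
contact_force: [-0.9, 1.3, 7.3]
grip_width: 0.0269
finger_force: 30.0
```

```bash
python3 -m crank '[[[-6,0,-20,0],[-23,0,-42,0],[-42,0,-58,0],[-65,0,-68,0],[-65,0,-68,0]]]'; python3 - <<'E'
from h import *
b=snap('side'); c=b['color'][150:290,160:320,::-1]; cv2.imwrite('pics/v1.png',cv2.resize(c,None,fx=3,fy=3,interpolation=cv2.INTER_CUBIC))
E
```

```text
clock: 3.35
tool_pos: [0.4113, 0.12, 0.0735]
tcp_rot: [0.731, 0.682, 0.0, 0.0]
contact_force: [-0.1, -0.2, -3.7]
grip_width: 0.0275
finger_force: 30.0
```

View pics/v1.png

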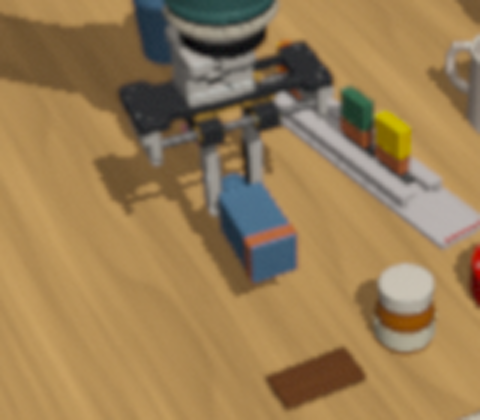

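The side crop shows the vase held by its neck in the air, base toward the lower right at about (270,255). I'll check whether it droops.

```bash
python3 - <<'E'
from h import *
b=snap('side'); 
for th in (0,15,30,45):
    t=np.radians(th); g=np.array([.4113,.120,.0923]); ax=np.array([-.07*np.cos(t),-.997*np.cos(t),-np.sin(t)]); up=np.array([0,-np.sin(t),np.cos(t)]); xx=np.array([.022,0,0])
    P=[g+.0915*ax+s*xx+k*.022*up for k in(1,-1) for s in (-1,1)]
    print(th,((proj(b,P)-[160,150])*3).round())
E
```

```text
0 [[247. 240.]
 [293. 224.]
 [249. 279.]
 [294. 262.]]
15 [[250. 263.]
 [295. 247.]
 [246. 292.]
 [291. 275.]]
30 [[250. 281.]
 [295. 265.]
 [241. 298.]
 [285. 282.]]
45 [[247. 293.]
 [291. 277.]
 [234. 297.]
 [277. 282.]]
```

The vase is gripped stiffly and has not drooped. I'll use the board's fixed front edge as a stop to roll the vase upright in the grip, straight onto the board.

```bash
python3 - <<'E'
from h import *
a=snap('scene')
f=lambda x,y:(200+(x-1.5)/4,130+(y-1.5)/4)
print('jar',onz(a,[f(145,165)],.065),'rib',onz(a,[f(175,100)],.01))
x=.53; w=-.162; s=.0188
plan((.45,.05,.12,-3.8),(x,w+.105,.12,-3.8),(x,w+.105,.032-s,-3.8))
E
```

```text
jar [[ 0.50380017 -0.03491992  0.065     ]] rib [[ 0.40954447 -0.04541639  0.01      ]]
rows [-69.   43.6 -47.3] spin -0.0
rows [-170.4  130.5  -47.3] spin -0.0
rows [-170.4  130.6   59.5] spin -0.0
t 3.50 pos [0.4111 0.1217 0.0727] yaw -3.8 w 0.0271 F [-0.6 -0.1 -2. ] j7 -0.22 tilt 0.0004
```

```bash
python3 - <<'E'
from h import *
a=snap('scene')
print(onz(a,[(197,270),(45,272),(88,283),(130,293),(174,305)],.04).round(3))
print('rib corners',onz(a,[(240,143),(252,146),(233,165),(246,168)],.01).round(3))
E
```

```text
[[ 0.794 -0.049  0.04 ]
 [ 0.889 -0.41   0.04 ]
 [ 0.89  -0.295  0.04 ]
 [ 0.889 -0.186  0.04 ]
 [ 0.892 -0.073  0.04 ]]
rib corners [[ 0.371 -0.067  0.01 ]
 [ 0.373 -0.03   0.01 ]
 [ 0.452 -0.064  0.01 ]
 [ 0.453 -0.025  0.01 ]]
```

```bash
python3 -m crank '[[[-5,2,-60,0],[-60,20,-90,10],[-105,60,-90,20],[-150,100,-90,30],[-195,140,-90,40]]]'; python3 - <<'E'
from h import *
plan((.72,-.29,.16,-93.6))
E
```

```text
clock: 4.18
tool_pos: [0.5391, -0.0832, 0.1627]
tcp_rot: [0.921, 0.39, -0.0, -0.0]
contact_force: [1.0, 1.9, -1.4]
grip_width: 0.0272
finger_force: 30.0
rows [-22.9 273.8   2.7] spin 49.5
t 4.17 pos [ 0.5391 -0.0832  0.1627] yaw -44.1 w 0.0272 F [ 1.   1.9 -1.4] j7 -0.38 tilt 0.0001
```

```bash
python3 -m crank '[[[-5,55,3,10],[-10,110,3,20],[-14,165,3,30],[-19,220,3,40],[-23,274,3,49.5]]]'; python3 -m crank '[[[0,0,0,0],[0,0,0,0]]]'; python3 - <<'E'
from h import *
x=.605; n=np.array([np.cos(np.radians(-3.6)),np.sin(np.radians(-3.6))]); s=.0188
c=np.array([x,-.29])
def g(r,z): p=c+n*r; return (p[0],p[1],z+.015-s,-93.6)
plan(g(.105,.060),g(.105,.017))
b=snap('side'); cv2.imwrite('pics/v2.png',cv2.resize(b['color'][220:380,300:500,::-1],None,fx=3,fy=3))
E
```

```text
clock: 4.8
tool_pos: [0.721, -0.289, 0.1585]
tcp_rot: [1.0, -0.031, -0.001, -0.0]
contact_force: [0.6, -0.2, -0.3]
grip_width: 0.027
finger_force: 30.0
clock: 5.05
tool_pos: [0.7194, -0.288, 0.1588]
tcp_rot: [1.0, -0.028, -0.001, -0.0]
contact_force: [0.2, 0.1, -2.0]
grip_width: 0.0274
finger_force: 30.0
rows [ -9.    9.2 102.6] spin 0.4
rows [ -8.9   9.2 145.6] spin 0.4
t 5.05 pos [ 0.7194 -0.288   0.1588] yaw -93.2 w 0.0274 F [ 0.2  0.1 -2. ] j7 -0.91 tilt 0.0016
```

View pics/v2.png

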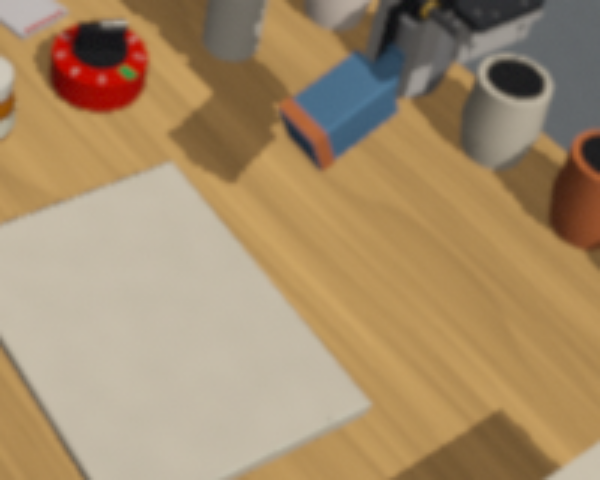

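The crop shows the vase level, base facing the board's far edge. Lowering it and pushing its base against the edge.

```bash
python3 -m crank '[[[-5,9,60,0],[-9,9,115,0],[-9,9,145.5,0],[-9,9,145.5,0]]]'; python3 -m crank '[[[-5,0,0,0],[-9,0,0,0],[-12,0,0,0],[-15,0,0,0],[-18,0,-1,0]]]'
```

```text
clock: 5.6
tool_pos: [0.7094, -0.2951, 0.0131]
tcp_rot: [1.0, -0.028, -0.001, -0.001]
contact_force: [0.3, -0.6, -1.8]
grip_width: 0.0274
finger_force: 30.0
clock: 6.22
tool_pos: [0.6973, -0.2964, 0.0187]
tcp_rot: [1.0, -0.028, 0.005, 0.002]
contact_force: [30.1, -6.8, 4.8]
grip_width: 0.0273
finger_force: 30.0
```

```bash
python3 -m crank '[[[-1,0,-8,0],[-4,0,-15,0],[-7,0,-22,0],[-12,0,-31,0],[-19,0,-41,0]]]'; python3 - <<'E'
from h import *
b=snap('side'); cv2.imwrite('pics/v3.png',cv2.resize(b['color'][220:340,340:500,::-1],None,fx=3,fy=3))
E
```

```text
clock: 6.85
tool_pos: [0.6792, -0.2952, 0.0608]
tcp_rot: [1.0, -0.028, 0.006, 0.002]
contact_force: [24.5, -3.1, 11.2]
grip_width: 0.0273
finger_force: 43.5
```

View pics/v3.png

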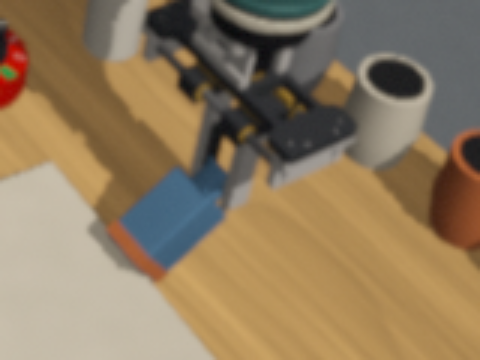

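The crop shows the vase tilting about the board's edge, roughly 25–30° so far. I'll continue the arc.

```bash
python3 -m crank '[[[-8,0,-9,0],[-18,0,-16,0],[-28,0,-22,0],[-39,0,-27,0],[-46,0,-29,0]]]';  python3 -m crank '[[[-8,0,-1,0],[-16,0,-2,0],[-22,0,-2,0],[-22,0,-2,0]]]'; python3 - <<'E'
from h import *
b=snap('side'); cv2.imwrite('pics/v4.png',cv2.resize(b['color'][220:340,340:500,::-1],None,fx=3,fy=3))
E
```

```text
clock: 7.52
tool_pos: [0.6324, -0.2933, 0.0918]
tcp_rot: [1.0, -0.028, 0.006, 0.001]
contact_force: [12.4, 4.3, 43.0]
grip_width: 0.0192
finger_force: 26.0
clock: 8.02
tool_pos: [0.6143, -0.2919, 0.096]
tcp_rot: [1.0, -0.027, 0.01, 0.002]
contact_force: [24.7, 7.3, 57.7]
grip_width: 0.0193
finger_force: 28.5
```

View pics/v4.png

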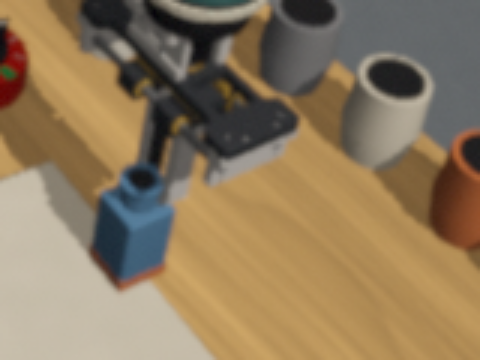

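The vase now stands nearly upright at the board's edge, at (135,230). The fingers have slipped off the neck on its far side and press on the shoulder. Backing off straight up.

```bash
python3 -m crank '[[[2,0,-6,0],[4,0,-15,0],[4,0,-30,0],[4,0,-60,0],[4,0,-90,0]]]' 0.5; python3 - <<'E'
from h import *
plan()
b=snap('side'); a=snap('scene')
c1=cv2.resize(b['color'][220:340,340:500,::-1],None,fx=2.5,fy=2.5); c2=cv2.resize(a['color'][100:220,80:240,::-1],None,fx=2.5,fy=2.5)
cv2.imwrite('pics/v5.png',np.hstack([c1,c2]))
E
```

```text
clock: 8.7
tool_pos: [0.6089, -0.2914, 0.1789]
tcp_rot: [1.0, -0.029, -0.0, 0.0]
contact_force: [0.4, -0.2, 1.0]
grip_width: 0.047
finger_force: 0.0
t 8.70 pos [ 0.6089 -0.2914  0.1789] yaw -93.4 w 0.0470 F [ 0.4 -0.2  1. ] j7 -0.81 tilt 0.0005
```

View pics/v5.png

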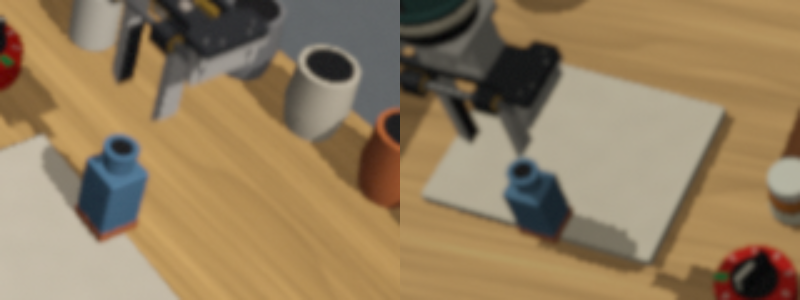

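Both views show the vase standing upright just inside the far edge, mouth at (121,146) and (521,170) in the picture. I'll locate it and move it further in.

```bash
python3 - <<'E'
from h import *
b=snap('side'); a=snap('scene')
A=onz(a,[(80+121/2.5,100+171/2.5)],.119)[0];B=onz(b,[(340+121/2.5,220+146/2.5)],.119)[0]
print(A,B)
# base from lower body corner (side): nearest corner
print('side base corners',onz(b,[(340+102/2.5,220+239/2.5),(340+78/2.5,220+211/2.5),(340+137/2.5,220+225/2.5)],.015))
print('scene base corners',onz(a,[(80+157/2.5,100+238/2.5),(80+117/2.5,100+228/2.5),(80+171/2.5,100+212/2.5)],.015))
m=(A+B)/2; plan((m[0],m[1],.13,-93.6),(m[0],m[1],.082,-93.6))
E
```

```text
[ 0.5978356  -0.29190961  0.119     ] [ 0.59854137 -0.2891881   0.119     ]
side base corners [[ 0.58145751 -0.3071705   0.015     ]
 [ 0.58267589 -0.26770003  0.015     ]
 [ 0.62191156 -0.31094461  0.015     ]]
scene base corners [[ 0.61199138 -0.27377758  0.015     ]
 [ 0.61064033 -0.32156519  0.015     ]
 [ 0.57653331 -0.27164476  0.015     ]]
rows [-11.1  -0.1  48. ] spin 0.3
rows [-11.1  -0.1  96. ] spin 0.3
t 8.90 pos [ 0.6092 -0.2913  0.178 ] yaw -93.3 w 0.0469 F [ 0.2  0.5 -0.7] j7 -0.81 tilt 0.0005
```

```bash
python3 -m crank '[[[-6,0,10,0],[-11,0,40,0],[-11,0,90,0],[-11,0,117,0],[-11,0,117,0]]]' 0.75; python3 -m crank '[[[0,0,0,0],[0,0,0,0],[0,0,0,0]]]' 0.4;  python3 -c "
from h import *
plan((.491,-.379,.085,-93.6),(.491,-.379,.061,-93.6))"
```

```text
clock: 9.52
tool_pos: [0.5964, -0.29, 0.0578]
tcp_rot: [1.0, -0.029, -0.002, -0.001]
contact_force: [0.7, -0.1, 1.0]
grip_width: 0.0705
finger_force: 0.0
clock: 9.9
tool_pos: [0.5988, -0.2907, 0.0613]
tcp_rot: [1.0, -0.029, 0.001, 0.0]
contact_force: [1.0, -2.8, 0.7]
grip_width: 0.0439
finger_force: 6.4
rows [-102.5   94.4  -23.8] spin 0.3
rows [-102.5   94.4    0.2] spin 0.3
t 9.90 pos [ 0.5988 -0.2907  0.0613] yaw -93.3 w 0.0439 F [ 1.  -2.8  0.7] j7 -0.73 tilt 0.0012
```

```bash
python3 -m crank '[[[0,0,0,0],[0,0,-12,0],[-15,14,-20,0],[-50,46,-20,0],[-85,78,-20,0]]]'; python3 -m crank '[[[-17.5,16,0,0],[-17.5,16,10,0],[-17.5,16,16,0],[-17.5,16,20,0],[-17.5,16,20,0]]]'; python3 -m crank '[[[0,0,0,0],[0,0,0,0],[0,0,-20,0],[0,0,-60,0],[0,0,-110,0]]]' 0.75; python3 - <<'E'
from h import *
b=snap('side');a=snap('scene')
for n,d in(('a',a),('b',b)):
    h=cv2.cvtColor(d['color'],cv2.COLOR_RGB2HSV); m=cv2.inRange(h,(95,90,40),(120,255,255))
    for c in cv2.findContours(m,0,1)[0]:
        if cv2.contourArea(c)>60: x,y,w,hh=cv2.boundingRect(c); print(n,(x,y,w,hh),onz(d,[(x+w/2,y+hh/2)],.065).round(3))
plan()
E
```

```text
clock: 10.52
tool_pos: [0.5069, -0.365, 0.0812]
tcp_rot: [1.0, -0.029, 0.0, 0.0]
contact_force: [1.0, -0.7, -2.6]
grip_width: 0.044
finger_force: 30.0
clock: 11.15
tool_pos: [0.4914, -0.378, 0.0609]
tcp_rot: [1.0, -0.028, 0.0, -0.0]
contact_force: [-1.9, 2.6, 7.1]
grip_width: 0.0442
finger_force: 30.0
clock: 11.78
tool_pos: [0.4902, -0.3784, 0.1725]
tcp_rot: [1.0, -0.029, -0.0, 0.0]
contact_force: [0.3, 0.0, -0.1]
grip_width: 0.0704
finger_force: 0.0
a (0, 246, 24, 32) [[ 0.891 -0.485  0.065]]
a (419, 197, 29, 34) [[0.508 0.496 0.065]]
a (109, 128, 23, 28) [[ 0.489 -0.378  0.065]]
b (357, 320, 28, 39) [[ 0.491 -0.376  0.065]]
b (516, 291, 34, 40) [[ 0.874 -0.517  0.065]]
b (205, 144, 19, 26) [[0.484 0.461 0.065]]
t 11.88 pos [ 0.4919 -0.3805  0.1765] yaw -93.4 w 0.0701 F [-1.2 -0.1  0.8] j7 -0.59 tilt 0.0072
```

The vase stands at (0.490, -0.377). Tiles next, the yellow one first.

```bash
python3 -m crank '[[[20,-45,0,10.5],[40,-95,0,21],[60,-150,0,31.5],[70,-210,0,42],[75,-265,0,52.5]]]' 0.5;  python3 -c "
from h import *
plan((.604,.163,.13,9.8),(.604,.163,.038,9.8))"
```

```text
clock: 12.5
tool_pos: [0.5813, -0.116, 0.1711]
tcp_rot: [0.882, -0.47, 0.0, -0.0]
contact_force: [1.1, -0.2, 0.6]
grip_width: 0.047
finger_force: 0.0
rows [-219.  -174.3   41.1] spin 24.1
rows [-219.  -174.3  133.1] spin 24.1
t 12.50 pos [ 0.5813 -0.116   0.1711] yaw -146.1 w 0.0470 F [ 1.1 -0.2  0.6] j7 -1.82 tilt 0.0005
```

```bash
python3 -m crank '[[[-40,-35,0,-10.5],[-88,-70,0,-21],[-130,-105,0,-31.5],[-175,-140,0,-42],[-219,-174,0,-52.5]]]'; python3 -m crank '[[[0,0,0,-10.5],[0,0,0,-21],[0,0,0,-31.5],[0,0,0,-42],[0,0,0,-52.5]]]';  python3 -m crank '[[[0,0,0,-10.5],[0,0,0,-21],[0,0,0,-31.5],[0,0,0,-42],[0,0,0,-51]]]'; python3 -c "
from h import *
plan((.604,.163,.13,9.8),(.604,.163,.038,9.8))
import cv2
d=snap('wrist','w2.png'); t=np.radians(99.8); print(proj(d,[[.604,.163,.076],[.6172,.0829,.006],[.6228,.0524,.006]]).round())"
```

```text
clock: 13.12
tool_pos: [0.6017, 0.1627, 0.1713]
tcp_rot: [1.0, -0.026, 0.0, -0.0]
contact_force: [0.9, -0.4, -0.0]
grip_width: 0.0469
finger_force: 0.0
clock: 13.75
tool_pos: [0.6018, 0.1605, 0.1712]
tcp_rot: [0.908, 0.419, 0.0, 0.0]
contact_force: [-0.5, -0.5, 0.1]
grip_width: 0.0472
finger_force: 0.0
clock: 14.38
tool_pos: [0.6019, 0.1604, 0.1712]
tcp_rot: [0.64, 0.769, 0.0, 0.0]
contact_force: [0.1, -0.2, -0.1]
grip_width: 0.0466
finger_force: 0.0
rows [ 2.2  2.5 41.2] spin 0.7
rows [  2.3   2.5 133.2] spin 0.7
t 14.38 pos [0.6019 0.1604 0.1712] yaw 10.5 w 0.0466 F [ 0.1 -0.2 -0.1] j7 0.10 tilt 0.0007
[[278. 209.]
 [276. 257.]
 [276. 279.]]
```

View pics/w2.png

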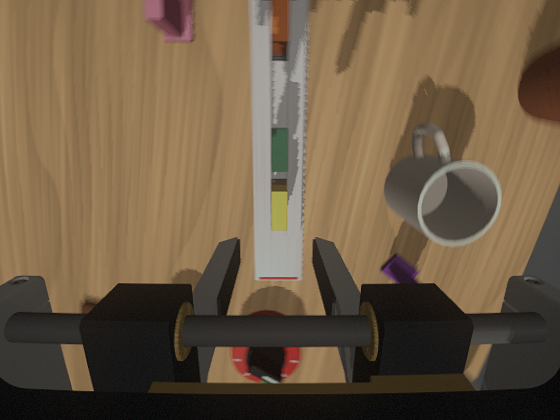

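The wrist view shows the yellow top at (279,211) and the track end at (277,278), as predicted. Grasping it and sliding.

```bash
python3 -m crank '[[[2,2.5,45,0.7],[2,2.5,90,0.7],[2,2.5,120,0.7],[2,2.5,133,0.7],[2,2.5,133,0.7]]]'; python3 -m crank '[[[0,0,0,0],[0,0,0,0],[0,0,0,0],[0,0,0,0]]]' 0; python3 -c "
from h import *
plan((.6172,.0829,.038,9.8))"
```

```text
clock: 15.05
tool_pos: [0.604, 0.1629, 0.0377]
tcp_rot: [0.647, 0.763, -0.0, 0.0]
contact_force: [0.8, -0.3, 0.4]
grip_width: 0.0469
finger_force: 0.0
clock: 15.55
tool_pos: [0.604, 0.1631, 0.0378]
tcp_rot: [0.646, 0.763, 0.0, 0.0]
contact_force: [-0.5, 0.6, 2.4]
grip_width: 0.014
finger_force: 30.0
rows [-81.3  -0.2  -0.2] spin -0.3
t 15.55 pos [0.604  0.1631 0.0378] yaw 9.5 w 0.0140 F [-0.5  0.6  2.4] j7 0.16 tilt 0.0005
```

```bash
python3 -m crank '[[[-15,0,0,0],[-32,0,0,0],[-50,0,0,0],[-67,0,0,0],[-83,0,0,0]]]'; python3 -m crank '[[[0,0,0,0],[0,0,-5,0],[0,0,-15,0],[0,0,-40,0],[0,0,-70,0]]]'; python3 -c "
from h import *
C=np.array([.4957,-.2993]);ex=np.array([.998,-.063]);ey=np.array([.063,.998])
for bx in(-.06,0,.06):
  p=C+bx*ex+.03*ey; print(p); plan((*p,.11,-3.6),(*p,.0475,-3.6))"
```

```text
clock: 16.18
tool_pos: [0.6179, 0.0797, 0.0378]
tcp_rot: [0.647, 0.763, 0.0, 0.0]
contact_force: [0.2, 0.4, 5.8]
grip_width: 0.0138
finger_force: 30.0
clock: 16.8
tool_pos: [0.6171, 0.0815, 0.1084]
tcp_rot: [0.646, 0.763, -0.0, -0.0]
contact_force: [0.5, 0.5, -1.5]
grip_width: 0.0138
finger_force: 30.0
[ 0.43771 -0.26558]
rows [-312.7 -234.3   -1.4] spin 13.1
rows [-312.7 -234.2   61.1] spin 13.1
t 16.80 pos [0.6171 0.0815 0.1084] yaw 9.5 w 0.0138 F [ 0.5  0.5 -1.5] j7 0.25 tilt 0.0009
[ 0.49759 -0.26936]
rows [-326.3 -175.8   -1.4] spin 13.1
rows [-326.3 -175.8   61.1] spin 13.1
t 16.80 pos [0.6171 0.0815 0.1084] yaw 9.5 w 0.0138 F [ 0.5  0.5 -1.5] j7 0.25 tilt 0.0009
[ 0.55747 -0.27314]
rows [-339.9 -117.4   -1.5] spin 13.1
rows [-339.9 -117.3   61. ] spin 13.1
t 16.80 pos [0.6171 0.0815 0.1084] yaw 9.5 w 0.0138 F [ 0.5  0.5 -1.5] j7 0.25 tilt 0.0009
```

```bash
python3 -m crank '[[[-10,-8,-30,0],[-55,-42,-30,3],[-105,-79,-30,6],[-155,-116,-30,9],[-205,-154,-30,13]]]'; python3 -c "
from h import *
plan((.438,-.2655,.11,-3.6),(.438,-.2655,.047,-3.6))"
```

```text
clock: 17.42
tool_pos: [0.4986, -0.1473, 0.1382]
tcp_rot: [0.729, 0.685, 0.0, 0.0]
contact_force: [1.0, -1.1, -0.7]
grip_width: 0.0136
finger_force: 30.0
rows [-121.8  -53.1   28.1] spin 0.0
rows [-121.8  -53.1   91.1] spin 0.0
t 17.43 pos [ 0.4986 -0.1473  0.1382] yaw -3.6 w 0.0136 F [ 1.  -1.1 -0.7] j7 0.43 tilt 0.0009
```

```bash
python3 -m crank '[[[-50,-22,0,0],[-100,-44,15,0],[-122,-53,40,0],[-122,-53,70,0],[-122,-53,83,0]]]'; python3 -m crank '[[[0,0,3,0],[0,0,6,0],[0,0,8.5,0],[0,0,8.5,0]]]'; python3 -m crank '[[[0,0,0,0],[0,0,0,0],[0,0,-20,0],[0,0,-60,0],[0,0,-90,0]]]' 0.4; python3 -c "
from h import *
plan((.594,.2175,.14,9.8),(.594,.2175,.038,9.8))
d=snap('wrist'); print(d['eye'])"
```

```text
clock: 18.05
tool_pos: [0.4388, -0.2643, 0.0537]
tcp_rot: [0.729, 0.685, -0.0, -0.001]
contact_force: [-0.4, 0.4, -0.7]
grip_width: 0.0138
finger_force: 30.0
clock: 18.55
tool_pos: [0.4398, -0.2648, 0.0467]
tcp_rot: [0.728, 0.685, 0.0, 0.001]
contact_force: [0.3, 0.5, 4.7]
grip_width: 0.014
finger_force: 30.0
clock: 19.18
tool_pos: [0.4392, -0.2648, 0.1374]
tcp_rot: [0.729, 0.685, 0.0, 0.0]
contact_force: [-0.3, 0.4, -0.2]
grip_width: 0.0377
finger_force: 0.0
rows [490.9 124.8  -2.7] spin -13.3
rows [490.9 124.8  99.3] spin -13.3
t 19.18 pos [ 0.4392 -0.2648  0.1374] yaw -3.5 w 0.0377 F [-0.3  0.4 -0.2] j7 0.70 tilt 0.0005
[ 0.44399696 -0.18768146  0.31607767]
```

```bash
python3 -m crank '[[[55,14,-10,-3],[110,28,-10,-6],[165,42,-10,-9],[220,56,-10,-13],[280,71,-10,-13]]]'; python3 -c "
from h import *
plan((.594,.2175,.12,9.8),(.594,.2175,.038,9.8))"
```

```text
clock: 19.85
tool_pos: [0.5276, 0.0122, 0.1461]
tcp_rot: [0.646, 0.763, 0.0, 0.0]
contact_force: [0.3, -0.1, -0.1]
grip_width: 0.0375
finger_force: 0.0
rows [191.5  99.4  26.2] spin -0.3
rows [191.5  99.4 108.2] spin -0.3
t 19.85 pos [0.5276 0.0122 0.1461] yaw 9.5 w 0.0375 F [ 0.3 -0.1 -0.1] j7 0.30 tilt 0.0005
```

```bash
python3 -m crank '[[[55,30,0,0],[110,60,0,0],[160,85,0,0],[191,99,10,0],[191,99,30,0]]]';  python3 -m crank '[[[0,0,30,0],[0,0,60,0],[0,0,78,0],[0,0,78,0]]]'; python3 -c "
from h import *
plan((.594,.2175,.038,9.8))"
```

```text
clock: 20.48
tool_pos: [0.5936, 0.2182, 0.1152]
tcp_rot: [0.645, 0.764, 0.0, -0.0]
contact_force: [-0.3, -0.3, -0.3]
grip_width: 0.0378
finger_force: 0.0
clock: 20.98
tool_pos: [0.5928, 0.2143, 0.037]
tcp_rot: [0.647, 0.763, -0.001, -0.0]
contact_force: [0.1, -0.1, 0.3]
grip_width: 0.0379
finger_force: 0.0
rows [ 2.9  1.7 -1. ] spin -0.4
t 20.98 pos [0.5928 0.2143 0.037 ] yaw 9.4 w 0.0379 F [ 0.1 -0.1  0.3] j7 0.06 tilt 0.0020
```

```bash
python3 -m crank '[[[1.5,0,-1,0],[1.5,0,-1,0],[1.5,0,-1,0],[1.5,0,-1,0]]]' 0; python3 -c "
from h import *
plan((.6172,.0829,.038,9.8))"
```

```text
clock: 21.48
tool_pos: [0.5936, 0.2169, 0.0398]
tcp_rot: [0.646, 0.763, 0.001, 0.0]
contact_force: [-1.6, -0.5, 7.2]
grip_width: 0.014
finger_force: 30.0
rows [-136.1    1.2    1.7] spin -0.3
t 21.48 pos [0.5936 0.2169 0.0398] yaw 9.5 w 0.0140 F [-1.6 -0.5  7.2] j7 0.05 tilt 0.0012
```

```bash
python3 -m crank '[[[-20,0,0,0],[-47,0,0.5,0],[-75,0.5,1,0],[-102,1,1,0],[-125,1,1,0]]]'; python3 -m crank '[[[-8,0,0,0],[-12,0,0,0],[-12,0,0,0]]]';python3 -c "
from h import *
plan((.6172,.0829,.038,9.8))"
```

```text
clock: 22.1
tool_pos: [0.6164, 0.093, 0.0398]
tcp_rot: [0.646, 0.763, 0.001, 0.001]
contact_force: [0.8, 1.7, 16.6]
grip_width: 0.0135
finger_force: 30.0
clock: 22.48
tool_pos: [0.6183, 0.0812, 0.0398]
tcp_rot: [0.647, 0.763, 0.001, 0.001]
contact_force: [-0.4, -1.4, 16.2]
grip_width: 0.0135
finger_force: 30.0
rows [ 1.8 -0.9  1.8] spin -0.4
t 22.48 pos [0.6183 0.0812 0.0398] yaw 9.4 w 0.0135 F [-0.4 -1.4 16.2] j7 0.28 tilt 0.0035
```

```bash
python3 -m crank '[[[0,0,-5,0],[0,0,-20,0],[0,0,-50,0],[0,0,-90,0],[0,0,-102,0]]]'; python3 -m crank '[[[-50,-27,0,3],[-105,-56,0,6],[-155,-83,0,9],[-205,-110,0,13],[-255,-138,0,13]]]'; python3 -c "
from h import *
plan((.4976,-.2694,.055,-3.6))"
```

```text
clock: 23.1
tool_pos: [0.6177, 0.0818, 0.143]
tcp_rot: [0.646, 0.763, 0.001, 0.001]
contact_force: [0.6, 0.3, -0.8]
grip_width: 0.0136
finger_force: 30.0
clock: 23.72
tool_pos: [0.5216, -0.1938, 0.1399]
tcp_rot: [0.729, 0.685, -0.0, -0.0]
contact_force: [0.4, -0.7, -1.1]
grip_width: 0.0138
finger_force: 30.0
rows [-76.9 -19.2  84.9] spin 0.0
t 23.73 pos [ 0.5216 -0.1938  0.1399] yaw -3.6 w 0.0138 F [ 0.4 -0.7 -1.1] j7 0.51 tilt 0.0003
```

```bash
python3 -m crank '[[[-50,-12,0,0],[-77,-19,20,0],[-77,-19,55,0],[-77,-19,80,0],[-77,-19,85,0]]]'; python3 -m crank '[[[0,0,3,0],[0,0,5.5,0],[0,0,7,0],[0,0,7,0]]]'; python3 -c "
from h import *
plan()"; python3 -m crank '[[[0,0,0,0],[0,0,0,0],[0,0,-20,0],[0,0,-60,0],[0,0,-90,0]]]' 0.4; python3 -c "
from h import *
plan((.576,.326,.14,9.8),(.576,.326,.038,9.8))"
```

```text
clock: 24.35
tool_pos: [0.4979, -0.2678, 0.0537]
tcp_rot: [0.729, 0.685, -0.001, -0.001]
contact_force: [-0.1, -0.1, -0.9]
grip_width: 0.0139
finger_force: 30.0
clock: 24.85
tool_pos: [0.4994, -0.2684, 0.0487]
tcp_rot: [0.728, 0.685, 0.0, 0.001]
contact_force: [0.1, 0.0, 4.6]
grip_width: 0.0138
finger_force: 30.0
t 24.85 pos [ 0.4994 -0.2684  0.0487] yaw -3.5 w 0.0138 F [0.1 0.  4.6] j7 0.74 tilt 0.0013
clock: 25.48
tool_pos: [0.4991, -0.2686, 0.1408]
tcp_rot: [0.729, 0.685, 0.0, 0.001]
contact_force: [0.2, 0.7, 0.3]
grip_width: 0.0375
finger_force: 0.0
rows [5.983e+02 4.000e+01 4.000e-01] spin -13.3
rows [598.3  39.8 102.4] spin -13.3
t 25.48 pos [ 0.4991 -0.2686  0.1408] yaw -3.5 w 0.0375 F [0.2 0.7 0.3] j7 0.66 tilt 0.0015
```

```bash
python3 -m crank '[[[60,4,-5,-3],[120,8,-5,-6],[180,12,-5,-9],[240,16,-5,-13],[300,20,-5,-13]]]'; python3 -m crank '[[[60,0,0,0],[120,0,0,0],[180,0,0,0],[240,0,0,0],[240,0,0,0]]]'; python3 -c "
from h import *
plan((.5757,.326,.12,9.8),(.5757,.326,.038,9.8))"
```

```text
clock: 26.1
tool_pos: [0.5375, 0.0318, 0.1446]
tcp_rot: [0.646, 0.763, 0.001, 0.0]
contact_force: [1.1, -0.4, -0.2]
grip_width: 0.0375
finger_force: 0.0
clock: 26.72
tool_pos: [0.4964, 0.2714, 0.144]
tcp_rot: [0.644, 0.765, 0.001, -0.0]
contact_force: [0.1, -0.7, -0.5]
grip_width: 0.0376
finger_force: 0.0
rows [40.2 87.4 24.1] spin 0.0
rows [ 40.1  87.4 106.1] spin 0.0
t 26.73 pos [0.4964 0.2714 0.144 ] yaw 9.8 w 0.0376 F [ 0.1 -0.7 -0.5] j7 -0.19 tilt 0.0012
```

```bash
python3 -m crank '[[[20,44,0,0],[40,87,0,0],[40,87,24,0],[40,87,24,0]]]'; python3 - <<'E'
from h import *
plan((.5757,.326,.038,9.8))
d=manip.get_image('scene'); h=cv2.cvtColor(d['color'],cv2.COLOR_RGB2HSV); m=cv2.inRange(h,(6,180,190),(18,255,255)); m[:205]=0;m[240:]=0;m[:,340:None]=m[:,340:]; m[:,:340]=0;m[:,385:]=0
c=cv2.findContours(m,0,1)[0]
for k in c:
    if cv2.contourArea(k)>5: x,y,w,hh=cv2.boundingRect(k); print((x,y,w,hh))
E
```

```text
clock: 27.22
tool_pos: [0.5766, 0.3192, 0.1184]
tcp_rot: [0.647, 0.763, -0.001, 0.0]
contact_force: [0.1, 0.3, 0.5]
grip_width: 0.0375
finger_force: 0.0
rows [ 7.   0.4 80.4] spin -0.4
t 27.23 pos [0.5766 0.3192 0.1184] yaw 9.4 w 0.0375 F [0.1 0.3 0.5] j7 -0.17 tilt 0.0027
```

```bash
python3 -m crank '[[[4,0,25,0],[4,0,55,0],[4,0,79,0],[4,0,79,0]]]'; python3 -m crank '[[[0,0,0,0],[0,0,0,0],[0,0,0,0],[0,0,0,0]]]' 0; python3 -c "
from h import *
plan((.6172,.0829,.038,9.8))"
```

```text
clock: 27.78
tool_pos: [0.5759, 0.3238, 0.0402]
tcp_rot: [0.646, 0.763, -0.001, -0.0]
contact_force: [-0.1, -0.4, 0.5]
grip_width: 0.0377
finger_force: 0.0
clock: 28.28
tool_pos: [0.5768, 0.3247, 0.041]
tcp_rot: [0.646, 0.763, 0.001, 0.0]
contact_force: [-1.3, -0.4, 8.2]
grip_width: 0.0138
finger_force: 30.0
rows [-245.1    0.     2.9] spin -0.3
t 28.27 pos [0.5768 0.3247 0.041 ] yaw 9.5 w 0.0138 F [-1.3 -0.4  8.2] j7 -0.15 tilt 0.0012
```

```bash
python3 -m crank '[[[-20,0,0,0],[-50,0,0,0],[-80,0,0,0],[-110,0,0,0],[-140,0,0,0]]]'; python3 -c "
from h import *
plan((.6172,.0829,.041,9.8))"
```

```text
clock: 28.9
tool_pos: [0.6002, 0.1858, 0.041]
tcp_rot: [0.646, 0.763, 0.001, 0.0]
contact_force: [0.1, 1.2, 6.9]
grip_width: 0.0138
finger_force: 30.0
rows [-104.3   -0.2   -0. ] spin -0.3
t 28.90 pos [0.6002 0.1858 0.041 ] yaw 9.5 w 0.0138 F [0.1 1.2 6.9] j7 0.07 tilt 0.0018
```

```bash
python3 -m crank '[[[-28,0,0,0],[-56,0,0,0],[-80,0,0,0],[-98,0,0,0],[-105,0,0,0]]]'; python3 -c "
from h import *
plan((.6172,.0829,.041,9.8))"; python3 -m crank '[[[0,0,-5,0],[0,0,-20,0],[0,0,-50,0],[0,0,-90,0],[0,0,-100,0]]]'; python3 -c "
from h import *
plan((.5575,-.2731,.14,-3.6))"
```

```text
clock: 29.52
tool_pos: [0.6175, 0.0816, 0.041]
tcp_rot: [0.647, 0.763, 0.001, 0.001]
contact_force: [0.3, 1.1, 8.2]
grip_width: 0.0139
finger_force: 30.0
rows [ 1.3 -0.1 -0. ] spin -0.4
t 29.52 pos [0.6175 0.0816 0.041 ] yaw 9.4 w 0.0139 F [0.3 1.1 8.2] j7 0.24 tilt 0.0016
clock: 30.15
tool_pos: [0.6178, 0.0834, 0.1433]
tcp_rot: [0.646, 0.763, 0.002, 0.001]
contact_force: [0.0, -0.6, -0.6]
grip_width: 0.0137
finger_force: 30.0
rows [-341.6 -118.3    2.7] spin 13.1
t 30.15 pos [0.6178 0.0834 0.1433] yaw 9.5 w 0.0137 F [ 0.  -0.6 -0.6] j7 0.19 tilt 0.0039
```

```bash
python3 -m crank '[[[-55,-20,0,3],[-110,-40,0,6],[-165,-58,0,9],[-220,-77,0,13],[-275,-95,0,13]]]'; python3 -c "
from h import *
plan((.5575,-.2731,.056,-3.6))"
```

```text
clock: 30.78
tool_pos: [0.5677, -0.2052, 0.14]
tcp_rot: [0.729, 0.685, -0.0, -0.0]
contact_force: [-0.1, -0.5, -1.3]
grip_width: 0.0138
finger_force: 30.0
rows [-68.4  -5.9  84. ] spin 0.1
t 30.77 pos [ 0.5677 -0.2052  0.14  ] yaw -3.5 w 0.0138 F [-0.1 -0.5 -1.3] j7 0.49 tilt 0.0004
```

```bash
python3 -m crank '[[[-45,-4,0,0],[-69,-6,20,0],[-69,-6,55,0],[-69,-6,79,0],[-69,-6,84,0]]]'; python3 -m crank '[[[0,0,3,0],[0,0,5.5,0],[0,0,7,0],[0,0,7,0]]]'; python3 -m crank '[[[0,0,0,0],[0,0,0,0],[0,0,-20,0],[0,0,-60,0],[0,0,-100,0]]]' 0.4; python3 -m crank '[[[120,0,0,0],[120,0,0,0],[120,0,0,0]]]'; python3 - <<'E'
from h import *
plan()
b=snap('side'); a=snap('scene')
c1=cv2.resize(b['color'][260:400,280:440,::-1],None,fx=2.5,fy=2.5); c2=cv2.resize(a['color'][100:240,80:240,::-1],None,fx=2.5,fy=2.5)
cv2.imwrite('pics/p1.png',np.hstack([c1,c2]))
E
```

```text
clock: 31.4
tool_pos: [0.5572, -0.2719, 0.0546]
tcp_rot: [0.728, 0.685, -0.001, -0.001]
contact_force: [0.3, 0.2, -1.0]
grip_width: 0.0138
finger_force: 30.0
clock: 31.9
tool_pos: [0.5586, -0.2728, 0.05]
tcp_rot: [0.728, 0.685, 0.0, 0.001]
contact_force: [-1.3, 0.9, 5.9]
grip_width: 0.0136
finger_force: 30.0
clock: 32.52
tool_pos: [0.558, -0.2728, 0.1515]
tcp_rot: [0.729, 0.685, 0.0, 0.0]
contact_force: [0.9, 0.5, 0.6]
grip_width: 0.0374
finger_force: 0.0
clock: 32.9
tool_pos: [0.5664, -0.148, 0.1503]
tcp_rot: [0.726, 0.687, 0.001, -0.0]
contact_force: [0.4, -1.2, 0.2]
grip_width: 0.0377
finger_force: 0.0
t 32.90 pos [ 0.5664 -0.148   0.1503] yaw -3.2 w 0.0377 F [ 0.4 -1.2  0.2] j7 0.39 tilt 0.0021
```

View pics/p1.png

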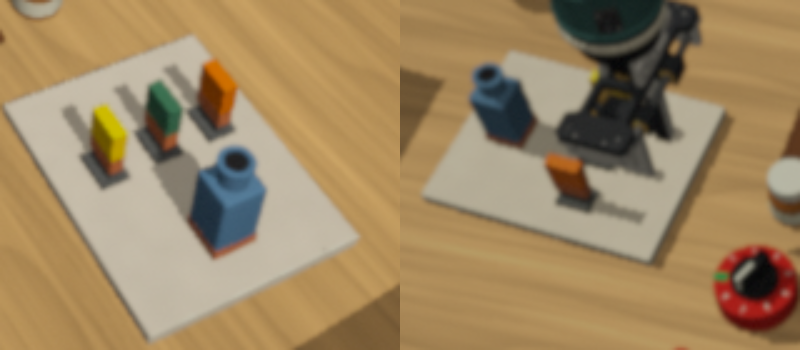

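All three tiles and the vase stand on the board: yellow (105,140), green (160,125), orange (215,100) and the vase (230,200) in the left crop. Now the timer.

```bash
python3 -c "
from h import *
plan((.623,-.039,.15,69.5))"; python3 -m crank '[[[55,25,0,-10.5],[110,50,0,-21],[112,50,0,-31.5],[112,50,0,-42],[112,50,0,-52.5]]]' 0.4;  python3 -m crank '[[[0,0,0,-10.5],[0,0,0,-20],[0,0,0,-20]]]'; python3 - <<'E'
from h import *
plan((.623,-.039,.15,69.5))
b=snap('wrist','t1.png'); print(proj(b,[[.623,-.039,.073],[.627,-.0757,.041],[.623,-.039,.047]]).round())
E
```

```text
rows [117.   50.3   0.3] spin -73.0
t 33.00 pos [ 0.5657 -0.1528  0.1502] yaw -3.5 w 0.0379 F [0.4 0.3 0. ] j7 0.39 tilt 0.0012
clock: 33.62
tool_pos: [0.6223, -0.0463, 0.1496]
tcp_rot: [0.349, 0.937, -0.0, 0.0]
contact_force: [0.1, -0.0, -0.3]
grip_width: 0.0376
finger_force: 0.0
clock: 34.0
tool_pos: [0.6223, -0.0462, 0.1495]
tcp_rot: [0.184, 0.983, -0.0, 0.0]
contact_force: [-0.6, -0.3, 0.1]
grip_width: 0.0376
finger_force: 0.0
rows [ 1.9  7.  -0.5] spin -0.7
t 34.00 pos [ 0.6223 -0.0462  0.1495] yaw 68.8 w 0.0376 F [-0.6 -0.3  0.1] j7 1.33 tilt 0.0007
[[283. 215.]
 [250. 222.]
 [283. 207.]]
```

View pics/t1.png

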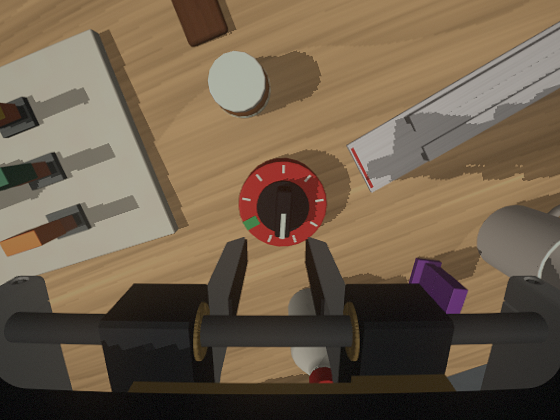

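The wrist view shows the bar lined up with the fingers: pointer at (283,226), green mark at (251,223), bottle behind at (320,375). I'll compute the turn from that.

```bash
python3 - <<'E'
from h import *
d=snap('wrist'); c=d['color'].astype(int); h=cv2.cvtColor(d['color'],cv2.COLOR_RGB2HSV)
g=cv2.inRange(h,(45,120,60),(85,255,255)); g[:150]=0;g[260:]=0;g[:,:230]=0;g[:,335:]=0
w=cv2.inRange(h,(0,0,150),(180,70,255)); W=np.zeros_like(w); W[195:244,270:297]=w[195:244,270:297]
r=cv2.inRange(h,(0,150,120),(8,255,255))|cv2.inRange(h,(172,150,120),(180,255,255)); r[:150]=0;r[260:]=0;r[:,:230]=0;r[:,335:]=0
gm=np.argwhere(g).mean(0)[::-1]; M=onz(d,[gm],.041)[0]
wp=np.argwhere(W)[:,::-1]; print('white',len(wp),wp.min(0),wp.max(0))
P=onz(d,wp,.0735)[:,:2]; vx,vy,x0,y0=cv2.fitLine(P.astype(np.float32),2,0,.01,.01).ravel(); print('pointer dir',np.degrees(np.arctan2(vy,vx)),P.mean(0))
p=np.argwhere(r)[:,::-1]; hull=cv2.convexHull(p.astype(np.float32)).reshape(-1,2)
print('mark',M, 'rimfit',cv2.minEnclosingCircle(onz(d,hull,.040)[:,:2].astype(np.float32)))
for C in ((.623,-.039),):print('mark ang',np.degrees(np.arctan2(M[1]-C[1],M[0]-C[0])),np.hypot(M[0]-C[0],M[1]-C[1]))
E
```

```text
white 122 [270 214] [295 241]
pointer dir -10.5909 [ 0.63470995 -0.04356645]
mark [ 0.62836909 -0.07500887  0.041     ] rimfit ((0.6225183606147766, -0.03917861357331276), 0.04410151392221451)
mark ang -81.51940421498239 0.03640694773615345
```

```bash
python3 -c "
from h import *
plan((.6225,-.0392,.051,68.8))"; python3 -m crank '[[[2,7,30,0],[2,7,60,0],[2,7,85,0],[2,7,96,0],[2,7,97,0]]]'; python3 -c "
from h import *
plan((.6225,-.0392,.05,68.8))"
```

```text
rows [ 2.   5.9 98.3] spin -0.2
t 34.10 pos [ 0.6222 -0.0454  0.1493] yaw 68.6 w 0.0373 F [-0.7 -0.1 -0.2] j7 1.33 tilt 0.0005
clock: 34.72
tool_pos: [0.6227, -0.0372, 0.0518]
tcp_rot: [0.183, 0.983, -0.0, -0.0]
contact_force: [-0.0, -0.2, -0.4]
grip_width: 0.0377
finger_force: 0.0
rows [-0.5 -2.   1.8] spin 0.1
t 34.73 pos [ 0.6227 -0.0372  0.0518] yaw 68.9 w 0.0377 F [-0.  -0.2 -0.4] j7 1.35 tilt 0.0007
```

```bash
python3 -m crank '[[[0,-1.5,0,0],[0,-1.5,0,0],[0,-1.5,0,0]]]'; python3 -m crank '[[[0,0,0,0],[0,0,0,0],[0,0,0,0],[0,0,1,0],[0,0,2,0]]]' 0;python3 -c "
from h import *
plan((.6225,-.0392,.05,68.8))"
```

```text
clock: 35.1
tool_pos: [0.6226, -0.0383, 0.0525]
tcp_rot: [0.183, 0.983, 0.0, 0.0]
contact_force: [0.2, -0.2, -0.3]
grip_width: 0.0381
finger_force: 0.0
clock: 35.72
tool_pos: [0.6226, -0.0386, 0.0515]
tcp_rot: [0.183, 0.983, 0.0, 0.0]
contact_force: [-13.1, 0.1, 35.7]
grip_width: 0.0137
finger_force: 30.0
rows [-0.2 -0.6  1.5] spin 0.2
t 35.73 pos [ 0.6226 -0.0386  0.0515] yaw 69.0 w 0.0137 F [-13.1   0.1  35.7] j7 1.35 tilt 0.0006
```

```bash
python3 -m crank '[[[0,0,-1,0],[0,0,-1.2,0],[0,0,-1.2,0]]]'
```

```text
clock: 36.1
tool_pos: [0.6224, -0.0386, 0.0516]
tcp_rot: [0.183, 0.983, -0.0, 0.0]
contact_force: [-3.3, -0.8, 9.3]
grip_width: 0.0139
finger_force: 30.0
```

```bash
python3 -m crank '[[[0,0,0.25,0],[0,0,0.25,0],[0,0,0.25,3],[0,0,0.25,6],[0,0,0.25,9]]]'
```

```text
clock: 36.72
tool_pos: [0.6226, -0.0384, 0.0516]
tcp_rot: [0.26, 0.966, 0.0, 0.0]
contact_force: [-5.2, -0.4, 11.7]
grip_width: 0.0138
finger_force: 30.0
```

```bash
python3 -m crank '[[[0,0,0.15,4],[0,0,0.15,8],[0,0,0.15,12],[0,0,0.15,16],[0,0,0.15,20]]]'; python3 - <<'E'
from h import *
plan((.6225,-.039,.05,8.8)); print(manip.state()['moment'])
d=snap('scene'); h=cv2.cvtColor(d['color'],cv2.COLOR_RGB2HSV)
g=cv2.inRange(h,(45,100,50),(85,255,255)); g[:195]=0;g[235:]=0;g[:,:200]=0;g[:,245:]=0
p=np.argwhere(g)
print(len(p), onz(d,[p.mean(0)[::-1]],.041) if len(p) else '')
E
```

```text
clock: 37.35
tool_pos: [0.6227, -0.0382, 0.0516]
tcp_rot: [0.424, 0.906, 0.0, 0.0]
contact_force: [-3.7, 1.1, 13.2]
grip_width: 0.0137
finger_force: 30.0
rows [-0.5 -0.7  1.6] spin 31.1
t 37.35 pos [ 0.6227 -0.0382  0.0516] yaw 39.9 w 0.0137 F [-3.7  1.1 13.2] j7 0.92 tilt 0.0010
[0.06875182 0.91992275 0.05548577]
7 [[ 0.6296469  -0.07531772  0.041     ]]
```

The green mark has not moved, at (0.629, -0.075), so the case is holding. Turning the rest.

```bash
python3 -m crank '[[[0,0,0,4],[0,0,0,8],[0,0,0,12],[0,0,0,16],[0,0,0,20]]]'; python3 -m crank '[[[0,0,0,4],[0,0,0,8],[0,0,0,11.5],[0,0,0,11.5]]]'; python3 - <<'E'
from h import *
plan((.6225,-.039,.05,8.8))
d=snap('scene'); h=cv2.cvtColor(d['color'],cv2.COLOR_RGB2HSV)
g=cv2.inRange(h,(45,100,50),(85,255,255)); g[:195]=0;g[235:]=0;g[:,:200]=0;g[:,245:]=0
p=np.argwhere(g)
print(len(p), onz(d,[p.mean(0)[::-1]],.041) if len(p) else '')
E
```

```text
clock: 38.02
tool_pos: [0.623, -0.038, 0.0516]
tcp_rot: [0.575, 0.818, 0.001, 0.001]
contact_force: [-1.4, 1.2, 12.0]
grip_width: 0.0138
finger_force: 30.0
clock: 38.52
tool_pos: [0.6232, -0.038, 0.0516]
tcp_rot: [0.653, 0.757, 0.001, 0.001]
contact_force: [-0.8, 1.5, 10.9]
grip_width: 0.0142
finger_force: 30.0
rows [-0.9 -0.8  1.6] spin -0.4
t 38.52 pos [ 0.6232 -0.038   0.0516] yaw 8.4 w 0.0142 F [-0.8  1.5 10.9] j7 0.46 tilt 0.0018
0
```

```bash
python3 -m crank '[[[0,0,0,0],[0,0,0,0],[0,0,-10,0],[0,0,-50,0],[0,0,-100,0]]]' 0.4; python3 - <<'E'
from h import *
plan()
d=snap('wrist'); b=snap('side')
c1=cv2.resize(d['color'][130:270,200:360,::-1],None,fx=2.5,fy=2.5); c2=cv2.resize(b['color'][220:360,290:450,::-1],None,fx=2.5,fy=2.5)
cv2.imwrite('pics/f1.png',np.hstack([c1,c2]))
h=cv2.cvtColor(d['color'],cv2.COLOR_RGB2HSV); g=cv2.inRange(h,(45,120,60),(85,255,255)); g[:150]=0;g[260:]=0;g[:,:200]=0;g[:,335:]=0
print(onz(d,[np.argwhere(g).mean(0)[::-1]],.041),np.argwhere(g).mean(0)[::-1])
E
```

```text
clock: 39.2
tool_pos: [0.6217, -0.0384, 0.1518]
tcp_rot: [0.653, 0.757, -0.001, -0.0]
contact_force: [0.3, -0.3, 0.0]
grip_width: 0.0373
finger_force: 0.0
t 39.20 pos [ 0.6217 -0.0384  0.1518] yaw 8.5 w 0.0373 F [ 0.3 -0.3  0. ] j7 0.40 tilt 0.0016
[[ 0.63292264 -0.07811967  0.041     ]] [280.8 245.2]
```

View pics/f1.png

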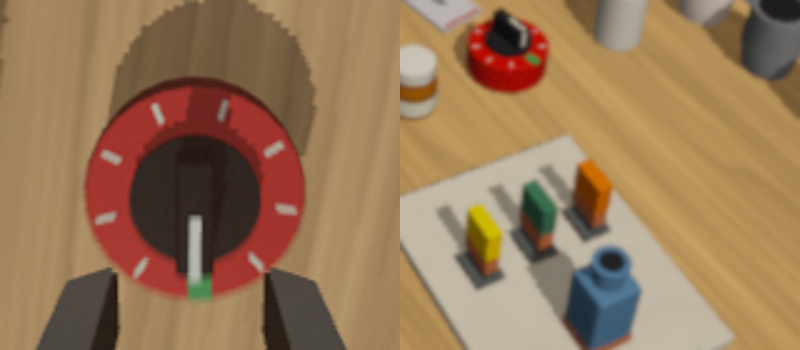

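The pointer tip at (195,280) sits at the green mark (200,287), about 3° off and well inside tolerance. All four pieces stand on the board and the arm is clear. Handing in.

```bash
python3 -c "
from station import manip
print(manip.close_job())"
```

```text
the job is handed in; nothing more can be done
None
```

I handed the job in at about 39 s: the yellow, green and orange tiles and the blue vase stand released on the ware board, and the timer's pointer is about 3° from the middle of the green mark; no blue tile or white vase was there, and the hand-in returned no verdict.

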